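# Seat a tapered test adapter in the sliding seat of a respirator test console

## Task

Take the larger of the two tapered metal test adapters from the black tray and lower it gently, cone down, into the conical seat of the round turret on the green test console; let go so that it centres itself. Then push it down from above with the gripper, firmly but without forcing, until it comes up against the hard stop inside and is fully home; leave it there upright, and leave the smaller adapter standing in its place.

Things in the scene. Friction and masses are not known exactly. Their poses are not given: they have to be found in the camera images.
- adapter_mid (a point): The larger tapered adapter: bare aluminium, round, about 280 g, upright at the start. Point on its axis half-way up, 36 mm over its flat foot; z up its axis. From the foot up: cone 30 mm widening to 66 mm diameter over 32 mm (half angle 29 degrees), flange 66 mm wide, 6 mm thick, then a round grip 32 mm wide, 34 mm tall, its middle 19 mm and its flat top 36 mm above this point.
- small_adapter_mid (a point): The smaller adapter, not wanted: same height and form, flange 44 mm, grip 24 mm diameter. Point on its axis half-way up, 36 mm over its foot.
- tray: Black tray fixed to the table, 120 x 240 x 12 mm, origin under its centre. The two adapters stand on its two marked grey spots, 120 mm apart along its y, in either order.
- port (a point): Nominal centre of the mouth of the conical steel seat with the seat up; z up. The turret is adjustable: the true centre lies up to 4 mm off this point in each of x, y and z, unreported, so find the seat by feel. Mouth 55.5 mm wide, 28 mm deep, same taper as the adapter, open below. When nested, the adapter's middle point is about 13 mm above the mouth and its flange 9 mm clear of it.
- seat (a joint): How far the seat has been pushed down into its turret, in m; 0 is all the way up. Starts at 0 to 4 mm; the mouth is lower by this amount. Held by friction: about 9 N pushes it down, it does not come back, the adapter's weight does not move it. It slides until the adapter meets the stop pin, at a reading between 0.005 and 0.021 that differs each time.
- console: Green test console fixed to the table, deck 250 x 360 x 50 mm, origin under its centre. On it at the port: the aluminium turret, 88 mm wide, rim 4 mm below the seat's raised mouth; hidden in it a rigid stop pin (20 mm wide) of unreported height, on which the adapter's foot rests when fully home; more than 25 N of push in all is forcing. Screen wedge, 107 mm high, over the +y half, 80 mm from the turret's axis.
Mind the look-alikes: they are no part of the job. What is shaped like the part that bears adapter_mid but purple or red is not meant.

How it is judged:
On the way, in this order (a step that is already met when the one before it is completed fails the run):
1. the larger adapter rests upright in the seat, let go of, and is not yet pressed home (horizontal distance between adapter_mid and port below 0.009 m and angle between adapter_mid's own z axis and vertical below 0.06 rad and contact force between adapter and seat above 0.3 N and z of adapter_mid in the frame of port below 0.021 m and contact force between the fingers and adapter below 0.1 N and z of adapter_mid in the frame of stop_top above 0.038 m), for 0.2 s.
2. the adapter is pressed home: its foot is within 1.5 mm of the stop pin (z of adapter_mid in the frame of stop_top below 0.0375 m and horizontal distance between adapter_mid and port below 0.009 m and angle between adapter_mid's own z axis and vertical below 0.06 rad), for 0.1 s.
At the end, for the whole second after the job is handed in: The larger adapter sits in the seat by itself, at rest, upright within 0.06 rad, within 9 mm sideways of the port's nominal centre, its foot within 1.5 mm of the top of the stop pin (its middle less than 37.5 mm above it) (all of step 2 and linear speed of adapter below 0.02 m/s); the robot touches nothing.
It fails at once if the adapter is forced: more than 25 N on the seat, or more than 16 N on the stop pin (the seat's friction takes the other 9 N) (contact force between adapter and seat above 25 N or contact force between adapter and stop above 16 N).
It fails at once if the seat is pushed by the gripper itself (contact force between the arm and seat above 2 N).
It fails at once if the smaller adapter is moved by more than 20 mm (distance of small_adapter_mid from where it was at the start of the episode above 0.02 m).
It also fails if it takes over 58 s, if anything falls off the work surface, if the arm or the gripper's body presses on something with over 40 N, if the wrist force passes 120 N, or if a joint passes its speed limit or range.

## Robot

A 7-joint arm with a two-finger parallel gripper is mounted at the origin on the work surface. World frame = base frame: x ahead of the robot, y to its left, z up, the work surface at z = 0. Lengths are in m, angles in rad, forces in N, time in s.
With the tool pointing down it reaches from about 0.4 to 0.9 m from the base axis. Payload 5.6 kg.
Tool frame: the origin (TCP) lies on the centre line of the jaws, within the pads' length; the fingertips stand 25 mm ahead of it and the grasp point (between the pads) lies 6 mm ahead of it; z points along the fingers, y is the line along which they close (so a half turn about z gives the same grasp; the last joint's range is limited). The gripper opens to 92 mm and grips with 3 to 60 N. Pads are 20 mm wide; open, the fingers measure 128 mm over their backs; the gripper's body (75 mm by 189 mm) begins 69 mm behind the grasp point.
Start: joints at [1.179, 0.468, -0.012, 1.603, 0.006, 1.071, -0.056], TCP at [0.222, -0.611, 0.24] pointing down, gripper open.
Joint ranges: [-2.53, 2.53], [-0.31, 2.02], [-1.57, 1.55], [0.28, 2.44], [-1.29, 4.43], [0.15, 1.84], [-2.92, 2.92]. Speed limits (rad/s): [2.57, 2.57, 3.14, 3.14, 3.14, 3.14, 3.14].

## Interface

Orientations are given as a unit quaternion [w, x, y, z].
In Python, from plant import bot, get_image, order gives the robot as it stands.
- The arm moves only by the tool carry_out, never from a script. Its argument "commands" is a list of rows, each a list of 3 entries, a list of its own where there are three numbers: the shift along the tool's x, y, z in mm, then the turn, a rotation vector about the tool's x, y, z in degrees, then the closure, from 0 (fully open) to 1 (shut). In form: [[[tx, ty, tz], [rx, ry, rz], hand], ...]. A call has exactly 10 rows; each row is the pose to reach, as a shift and turn from the pose commanded when the call began, along the tool's axes at that moment; what a row does not reach only later rows make up. A row lasts 1/12 s, in which the tool goes at most 41.7 mm and 7.16 degrees, less where a joint would pass 70% of its speed; a pose out of reach is approached as far as the arm can. A call with a gripper value outside its range is refused whole. The fingers move at their own pace and stop on an object; "grip_force" is the grip in N (left out, the last holds). Time passes only in rows, so rows that repeat a pose let the fingers close, or fill a call up. It gives the time, the measured TCP pose, the force, the opening and the grip force at its end, in the units of the state.
- bot.sense(): the state, without advancing time (a new reading comes with each control period).
- get_image(name): name is "side" or "top"; returns a dict with "image" (420x560x3 uint8, red, green, blue), "range_z" (420x560 float32, m along the optical axis (not along the pixel's ray), 0 where there is no reading), "camera_matrix" (3x3 intrinsics, pixels), "position" and "rotation" of the camera in the world. Camera axes: x right, y up, looking along -z (the intrinsics and any distortion apply to the point x, -y, -z); pixel columns grow to the right and rows downward; lengths in m; the calibration is good to about 2 mm. A picture is of the moment at which its call begins.
- order.sign_off(): hands the job in; it is judged then, once.
The state is a dict: "t": time; "joint_pos": joint angles; "dq": joint speeds; "effort": joint torques, N m; "ee_pos": TCP position; "eef_rot": TCP orientation; "wrist_force": force on the tool from outside, world axes, zero at the start; "wrist_torque": the same for the moment, N m; "opening": opening from 0.0 (shut) to 1.0 (fully open); "grasp_force": force on a finger pad.
Only numpy, scipy, OpenCV 4.12 (cv2) and the standard library are available. Lean on these libraries where they do the work, as an engineer would, in place of code of your own. Each camera call takes 0.05 s, during which the arm holds its last target. There are 200 camera calls.

## Working session

There is one attempt and no reset: what is moved stays moved. The work goes in short steps, Python scripts to look and compute and a tool call to move; the robot and the scene stay as the last step left them, time stands still between calls to the robot, and variables do not carry over. Pictures are saved under pics/ and viewed, at most 10 in all, crops included, and the job is handed in when it is done.

Besides the shell and the picture viewer there is one more tool, called after "Emit:" by a JSON object that holds its "op" and its "data", one argument or row to a line. carry_out: Moves the arm, as the interface text tells. Its arguments: {"type":"object","properties":{"commands":{"type":"array"},"grip_force":{"type":"number"}},"required":["commands"]}

```bash
mkdir -p pics
cat > h.py <<'E'
import numpy as np,cv2
from plant import bot,get_image,order
def grab(n,f):
    d=get_image(n); cv2.imwrite('pics/%s.png'%f,d['image'][:,:,::-1]); np.savez('%s.npz'%f,**d); return d
def pts(d):
    K=np.array(d['camera_matrix']);z=d['range_z'];v,u=np.mgrid[:z.shape[0],:z.shape[1]]
    x=(u-K[0,2])/K[0,0]*z;y=(v-K[1,2])/K[1,1]*z
    return np.stack([x,-y,-z],-1)@np.array(d['rotation']).T+np.array(d['position'])
E
python3 - <<'E'
from h import *
for n in('top','side'):
    d=grab(n,n+'1');print(d.keys(),d['camera_matrix'],d['position'],d['rotation'])
print(bot.sense())
E
```

```text
dict_keys(['image', 'range_z', 'camera_matrix', 'position', 'rotation']) [[455.46234416   0.         275.8738436 ]
 [  0.         455.46234416 213.12937226]
 [  0.           0.           1.        ]] [ 0.27957487 -0.02655795  1.15451949] [-0.70021306 -0.08411516  0.08725056  0.70357206]
dict_keys(['image', 'range_z', 'camera_matrix', 'position', 'rotation']) [[486.81633383   0.         277.56858868]
 [  0.         486.81633383 207.98978133]
 [  0.           0.           1.        ]] [ 0.48109658 -0.95289665  0.8278669 ] [ 0.89888594  0.43713382 -0.00427528 -0.02999693]
{'t': 0.1, 'joint_pos': array([ 1.17899137,  0.46826707, -0.01159002,  1.60353358,  0.00599495,
        1.07138231, -0.05629587]), 'dq': array([-9.57562331e-04, -2.62091368e-03,  1.38185341e-03, -2.24684759e-03,
        1.96943190e-03,  1.54720448e-05, -1.26764574e-03]), 'effort': array([ 1.42444005e-03, -5.21643913e+01, -1.20059124e-02, -2.44364816e+01,
       -5.67343784e-02,  1.41003492e-02,  5.17942749e-05]), 'ee_pos': array([ 0.22192228, -0.61042954,  0.23874901]), 'eef_rot': array([-7.54156750e-04,  9.84836533e-01,  1.73483137e-01, -1.91133282e-04]), 'wrist_force': array([0.14819895, 0.07978248, 0.2234918 ]), 'wrist_torque': array([0.02581547, 0.03708144, 0.00749434]), 'grasp_force': 0.0, 'opening': 1.0016740485310962}
```

View pics/top1.png

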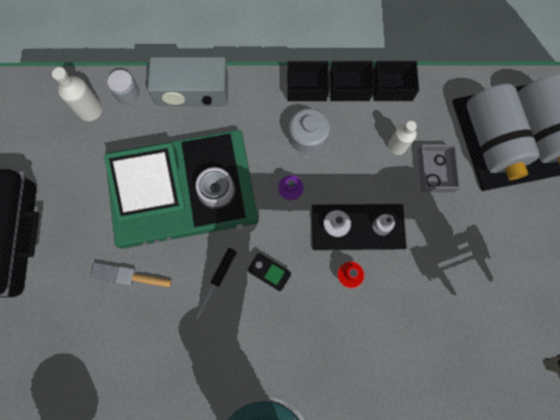

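View pics/side1.png

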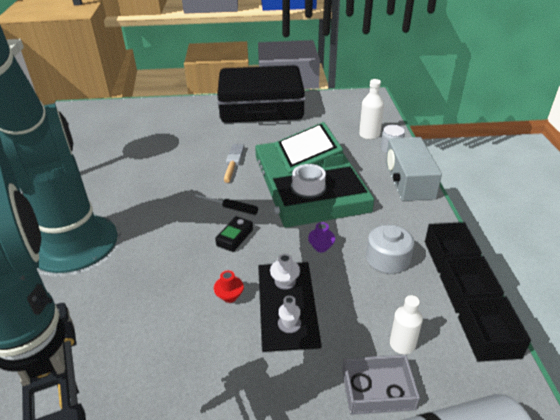

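The top view shows the larger adapter at about (337,222), the smaller at (384,224) and the turret at (215,187). The red and purple shapes are look-alikes.

```bash
cat >> h.py <<'E'
from scipy.spatial.transform import Rotation as R
def pts(d):
    K=np.array(d['camera_matrix']);z=d['range_z'];v,u=np.mgrid[:z.shape[0],:z.shape[1]]
    q=np.array(d['rotation'])
    x=(u-K[0,2])/K[0,0]*z;y=(v-K[1,2])/K[1,1]*z
    return np.stack([x,-y,-z],-1)@R.from_quat(q[[1,2,3,0]]).as_matrix().T+np.array(d['position'])
def circ(P):
    A=np.c_[2*P[:,:2],np.ones(len(P))];s=np.linalg.lstsq(A,(P[:,:2]**2).sum(1),rcond=None)[0]
    return s[:2],np.sqrt(s[2]+s[0]**2+s[1]**2)
E
python3 - <<'E'
from h import *
for n,boxes in(('top',dict(large=(337,222,22),small=(384,224,18),turret=(215,187,28))),('side',dict(large=(285,270,22),small=(290,314,18),turret=(309,180,26)))):
    d=np.load(n+'1.npz');P=pts(d)
    for k,(u,v,w) in boxes.items():
        Q=P[v-w:v+w,u-w:u+w].reshape(-1,3)
        h=np.histogram(Q[:,2],bins=np.arange(0,.14,.004))[0]
        print(n,k,h.tolist())
        zs=np.sort(Q[:,2])[-15];T=Q[Q[:,2]>zs-.006]
        print('  top z',zs,'mean',T.mean(0),'mid',(T[:,:2].min(0)+T[:,:2].max(0))/2,'ext',np.ptp(T[:,:2],axis=0),len(T))
# tray and console box
d=np.load('top1.npz');P=pts(d);im=d['image']
for nm,u,v,w in(('tray',358,227,60),('console',180,187,85)):
    Q=P[v-w:v+w,u-w:u+w];I=im[v-w:v+w,u-w:u+w].astype(int)
    m=(I.sum(2)<110)&(abs(Q[...,2]-.012)<.008) if nm=='tray' else (I[...,1]>I[...,0]+25)&(abs(Q[...,2]-.05)<.008)
    T=Q[m];r=cv2.minAreaRect(T[:,:2].astype(np.float32)*1000);print(nm,r,len(T),T[:,2].mean())
E
```

```text
top large [102, 58, 507, 584, 40, 0, 0, 0, 0, 0, 4, 59, 240, 69, 5, 7, 6, 3, 5, 11, 58, 70, 5, 0, 0, 0, 0, 0, 0, 0, 0, 0, 0, 0]
  top z 0.08747187134401124 mean [ 0.5116087  -0.17326696  0.14853049] mid [ 0.41101212 -0.11252276] ext [0.26287451 0.17192962] 134
top small [0, 35, 481, 480, 40, 0, 0, 0, 3, 1, 0, 25, 85, 28, 7, 6, 3, 5, 4, 7, 36, 37, 2, 0, 0, 0, 0, 0, 0, 0, 0, 0, 0, 0]
  top z 0.08782837845015923 mean [ 0.49114665 -0.26245998  0.23931481] mid [ 0.40944636 -0.16979399] ext [0.25974298 0.28647207] 76
top turret [0, 0, 0, 0, 0, 0, 0, 0, 0, 0, 0, 35, 580, 1154, 317, 53, 41, 51, 20, 41, 62, 63, 74, 90, 217, 264, 59, 1, 0, 0, 0, 0, 0, 0]
  top z 0.10969886738859147 mean [0.55916082 0.09651153 0.2721641 ] mid [0.46515731 0.06369838] ext [0.37116488 0.18051266] 88
side large [358, 21, 191, 556, 21, 6, 6, 7, 10, 6, 10, 36, 241, 86, 19, 18, 19, 18, 15, 18, 37, 95, 4, 0, 0, 0, 0, 0, 0, 0, 0, 0, 0, 0]
  top z 0.0873703590080166 mean [ 0.52476362 -0.22032573  0.11782748] mid [ 0.5112874  -0.56129547] ext [0.06038164 0.78320237] 136
side small [0, 1, 166, 629, 31, 5, 13, 11, 12, 12, 15, 21, 142, 47, 13, 12, 19, 10, 15, 20, 34, 65, 1, 0, 0, 0, 0, 0, 0, 0, 0, 0, 0, 0]
  top z 0.08643609009498898 mean [ 0.52594993 -0.31893521  0.09951821] mid [ 0.50949902 -0.6231492 ] ext [0.05680489 0.6594949 ] 100
side turret [0, 0, 0, 0, 0, 0, 0, 0, 0, 0, 0, 8, 335, 737, 214, 112, 121, 113, 135, 133, 123, 117, 104, 93, 137, 165, 44, 0, 0, 0, 0, 0, 0, 0]
  top z 0.10776079728468446 mean [0.59982937 0.01803104 0.17138244] mid [ 0.56756562 -0.39860497] ext [0.17293809 1.10858337] 139
tray ((528.5563354492188, -243.64944458007812), (118.93063354492188, 238.8468017578125), 0.26346009969711304) 3001 0.012043173366923881
console ((626.09375, 211.1658477783203), (250.51817321777344, 356.9676818847656), 10.62185287475586) 4050 0.050282293057645755
```

```bash
cat > m.py <<'E'
from h import *
for n,boxes in(('top',dict(large=(337,222,22),small=(384,224,18),turret=(215,187,28))),('side',dict(large=(285,270,22),small=(290,314,18),turret=(309,180,26)))):
    d=np.load(n+'1.npz');P=pts(d);z=d['range_z']
    for k,(u,v,w) in boxes.items():
        Q=P[v-w:v+w,u-w:u+w].reshape(-1,3);Q=Q[z[v-w:v+w,u-w:u+w].ravel()>.2]
        for a,b in (((.08,.09),(.044,.056)) if k!='turret' else ((.092,.112),)):
            T=Q[(Q[:,2]>a)&(Q[:,2]<b)]
            (c,r),t=cv2.minEnclosingCircle(T[:,:2].astype(np.float32)*1000),0
            print(n,k,a,'z',np.median(T[:,2]),'mean',T.mean(0)[:2],'circ',c,r,len(T))
E
python3 m.py
```

```text
top large 0.08 z 0.084425621445678 mean [ 0.52649883 -0.1825202 ] circ (527.13330078125, -182.4644012451172) 16.03240966796875 133
top large 0.044 z 0.05012911728266112 mean [ 0.52366863 -0.1811759 ] circ (526.6444091796875, -182.8257598876953) 33.06296157836914 368
top small 0.08 z 0.08405874374513633 mean [ 0.52730317 -0.30196976] circ (527.7506713867188, -302.5443115234375) 11.987165451049805 75
top small 0.044 z 0.04984622290838581 mean [ 0.52280674 -0.29888153] circ (526.9437255859375, -302.5678405761719) 21.829845428466797 138
top turret 0.092 z 0.10012091795306177 mean [0.61394739 0.12024909] circ (612.1170043945312, 119.10374450683594) 44.46660614013672 631
side large 0.08 z 0.08508917304711594 mean [ 0.52669888 -0.18692608] circ (526.8848266601562, -185.5067138671875) 17.111587524414062 136
side large 0.044 z 0.05077035743497749 mean [ 0.52622436 -0.19438366] circ (525.9242553710938, -185.19775390625) 34.558895111083984 363
side small 0.08 z 0.08473926769344309 mean [ 0.52682408 -0.30616743] circ (526.88525390625, -304.3707580566406) 12.628239631652832 100
side small 0.044 z 0.05077933917314137 mean [ 0.52689907 -0.31222131] circ (528.0220947265625, -305.3742980957031) 22.881879806518555 210
side turret 0.092 z 0.09984907274758392 mean [0.61257911 0.11597923] circ (636.4948120117188, 149.9942626953125) 85.4864273071289 439
```

Run:
```python
from h import *
d=np.load('top1.npz');P=pts(d)
a=cv2.resize(d['image'][150:225,175:255],None,fx=5,fy=5,interpolation=cv2.INTER_CUBIC)
b=cv2.resize(d['image'][190:250,310:410],None,fx=4,fy=4,interpolation=cv2.INTER_CUBIC)
o=np.zeros((375,800,3),np.uint8);o[:375,:400]=a;o[:240,400:]=b
cv2.imwrite('pics/c1.png',o[:,:,::-1])
```

```text
(no output)
```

View pics/c1.png

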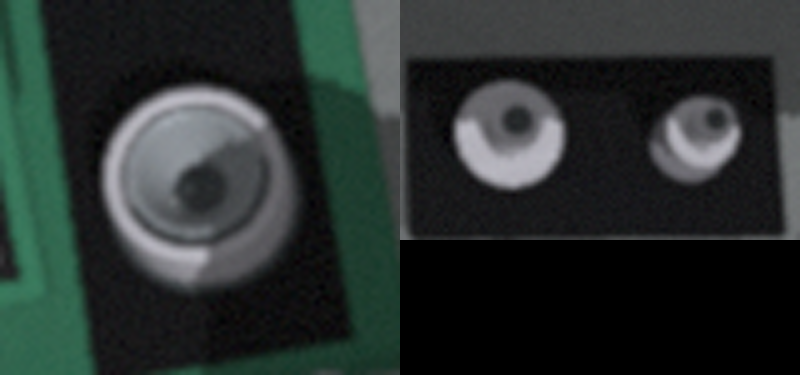

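The crop shows the round mouth centred near image pixel (214.2,184.6), with the turret rim at z 0.100. The larger adapter is at about (0.527,-0.184), flange top 50 mm and grip top 84 mm, which matches the given sizes.

```bash
cat >> h.py <<'E'
def rel(target):
    s=bot.sense();q=s['eef_rot'];M=R.from_quat(np.array(q)[[1,2,3,0]]).as_matrix()
    return (M.T@(np.array(target)-s['ee_pos'])*1000).round(1)
E
python3 - <<'E'
from h import *
d=np.load('top1.npz');P=pts(d);K=d['camera_matrix'];q=d['rotation'];M=R.from_quat(q[[1,2,3,0]]).as_matrix()
def ray(u,v,z):
    r=M@np.array([(u-K[0,2])/K[0,0],-(v-K[1,2])/K[1,1],-1]);p=d['position'];return p+r*(z-p[2])/r[2]
print('mouth',ray(214.2,184.6,.102))
s=np.load('side1.npz');S=pts(s)
for n,Q,zz in(('top',P,d['range_z']),('side',S,s['range_z'])):
    m=(zz>.2)&(abs(Q[...,2]-.100)<.006)&(np.hypot(Q[...,0]-.612,Q[...,1]-.117)<.048)
    T=Q[m];print(n,cv2.minEnclosingCircle(T[:,:2].astype(np.float32)*1000),np.percentile(T[:,2],[5,50,95]))
print('rel',rel([.527,-.184,.16]),rel([.527,-.184,.079]))
E
```

```text
mouth [0.61210542 0.11674077 0.102     ]
top ((612.1170043945312, 119.10374450683594), 44.46660614013672) [0.09521646 0.10027177 0.10453011]
side ((611.3505249023438, 118.08553314208984), 46.04408645629883) [0.09464029 0.10019153 0.10481584]
rel [ 432.4 -296.4   79.2] [ 432.4 -296.3  160.2]
```

Emit:
{"op": "carry_out", "data": {
  "commands": [
    [[432,-296,79],[0,0,0],0],
    [[432,-296,79],[0,0,0],0],
    [[432,-296,79],[0,0,0],0],
    [[432,-296,79],[0,0,0],0],
    [[432,-296,79],[0,0,0],0],
    [[432,-296,79],[0,0,0],0],
    [[432,-296,79],[0,0,0],0],
    [[432,-296,79],[0,0,0],0],
    [[432,-296,79],[0,0,0],0],
    [[432,-296,79],[0,0,0],0]
  ],
  "grip_force": 20
}}

```text
t: 0.93
ee_pos: [0.4625, -0.2741, 0.177]
eef_rot: [-0.0, 0.985, 0.173, -0.0]
wrist_force: [0.5, -0.8, 1.2]
opening: 0.998
grasp_force: 0.0
```

```bash
python3 -c "
from h import *
s=bot.sense();print(s['t'],s['ee_pos'],s['dq'].round(2),s['joint_pos'].round(2),rel([.527,-.184,.13]))"
```

```text
0.9333 [ 0.46251677 -0.27407175  0.17702548] [-0.78  0.16 -0.17 -0.02  0.12 -0.13 -1.01] [ 0.61  0.37 -0.16  1.93  0.08  0.86 -0.82] [ 91.4 -62.6  47. ]
```

Emit:
{"op": "carry_out", "data": {
  "commands": [
    [[34,-23,18],[0,0,0],0],
    [[68,-46,32],[0,0,0],0],
    [[92,-63,47],[0,0,0],0],
    [[92,-63,47],[0,0,0],0],
    [[92,-63,47],[0,0,0],0],
    [[92,-63,47],[0,0,0],0],
    [[92,-63,47],[0,0,0],0],
    [[92,-63,47],[0,0,0],0],
    [[92,-63,47],[0,0,0],0],
    [[92,-63,47],[0,0,0],0]
  ]
}}

```text
t: 1.77
ee_pos: [0.5266, -0.1863, 0.1309]
eef_rot: [0.0, 0.985, 0.173, 0.0]
wrist_force: [0.0, -0.1, -0.1]
opening: 1.0
grasp_force: 0.0
```

```bash
python3 -c "
from h import *
s=bot.sense();print(s['t'],s['ee_pos'],s['wrist_force'],rel([.527,-.184,.079]));grab('side','s2')
b=cv2.imread('pics/s2.png')[190:340,200:380];cv2.imwrite('pics/s2c.png',cv2.resize(b,None,fx=4,fy=4,interpolation=2))"
```

```text
1.7667 [ 0.52662617 -0.1863292   0.13088074] [ 0.04727325 -0.05979741 -0.14719964] [ 1.1 -2.1 51.9]
```

View pics/s2c.png

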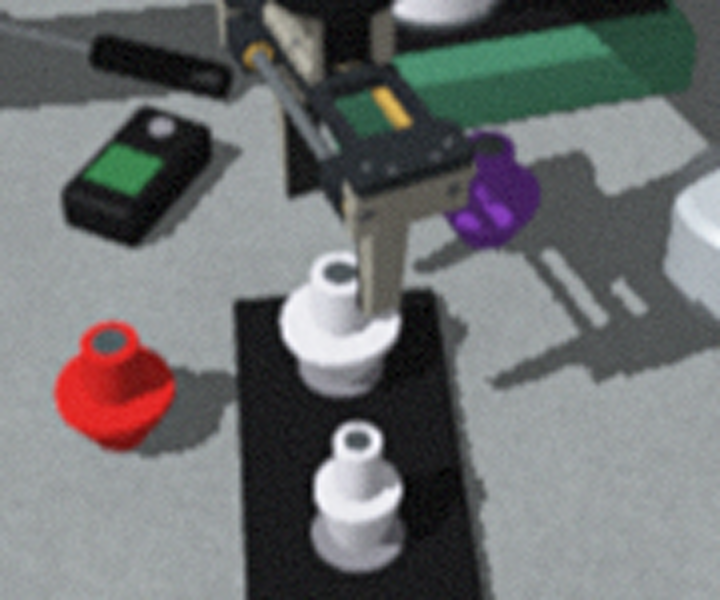

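The open gripper is over the larger adapter (crop (335,310)), with the near finger at (380,290) beside the grip and the smaller adapter at (357,500) clear of it. Next I descend and close.

Emit:
{"op": "carry_out", "data": {
  "commands": [
    [[1,-2,20],[0,0,0],0],
    [[1,-2,38],[0,0,0],0],
    [[1,-2,48],[0,0,0],0],
    [[1,-2,51],[0,0,0],0],
    [[1,-2,51],[0,0,0],0],
    [[1,-2,51],[0,0,0],0.4],
    [[1,-2,51],[0,0,0],0.8],
    [[1,-2,51],[0,0,0],0.9],
    [[1,-2,51],[0,0,0],0.9],
    [[1,-2,51],[0,0,0],0.9]
  ],
  "grip_force": 20
}}

```text
t: 2.65
ee_pos: [0.5274, -0.1831, 0.0799]
eef_rot: [0.0, 0.985, 0.174, 0.0]
wrist_force: [1.1, 0.3, 0.3]
opening: 0.658
grasp_force: 0.0
```

Emit:
{"op": "carry_out", "data": {
  "commands": [
    [[0,0,0],[0,0,0],0.9],
    [[0,0,0],[0,0,0],0.9],
    [[0,0,0],[0,0,0],0.9],
    [[0,0,0],[0,0,0],0.9],
    [[0,0,0],[0,0,0],0.9],
    [[0,0,0],[0,0,0],0.9],
    [[0,0,0],[0,0,0],0.9],
    [[0,0,0],[0,0,0],0.9],
    [[0,0,0],[0,0,0],0.9],
    [[0,0,0],[0,0,0],0.9]
  ]
}}

```text
t: 3.48
ee_pos: [0.5272, -0.1831, 0.0794]
eef_rot: [0.0, 0.985, 0.173, 0.0]
wrist_force: [-0.5, 0.2, 0.2]
opening: 0.346
grasp_force: 20.0
```

Emit:
{"op": "carry_out", "data": {
  "commands": [
    [[0,0,-10],[0,0,0],0.9],
    [[0,0,-30],[0,0,0],0.9],
    [[0,0,-60],[0,0,0],0.9],
    [[0,0,-90],[0,0,0],0.9],
    [[0,0,-120],[0,0,0],0.9],
    [[0,0,-130],[0,0,0],0.9],
    [[0,0,-130],[0,0,0],0.9],
    [[0,0,-130],[0,0,0],0.9],
    [[0,0,-130],[0,0,0],0.9],
    [[0,0,-130],[0,0,0],0.9]
  ]
}}

```text
t: 4.32
ee_pos: [0.5258, -0.1826, 0.2072]
eef_rot: [-0.001, 0.985, 0.173, -0.002]
wrist_force: [-1.0, 0.9, -2.8]
opening: 0.348
grasp_force: 20.0
```

```bash
python3 -c "
from h import *
s=bot.sense();print(s['ee_pos'],s['wrist_force'],s['wrist_torque'],rel([.612,.118,.205]))"
```

```text
[ 0.5258112  -0.18264108  0.2071856 ] [-1.02452169  0.89074971 -2.84942159] [ 0.01112842 -0.013989    0.01753595] [ 183.7 -253.1    2.2]
```

Emit:
{"op": "carry_out", "data": {
  "commands": [
    [[15,-20,0],[0,0,0],0.9],
    [[37,-51,0],[0,0,0],0.9],
    [[61,-84,0],[0,0,0],0.9],
    [[85,-117,0],[0,0,0],0.9],
    [[109,-150,0],[0,0,0],0.9],
    [[133,-183,0],[0,0,0],0.9],
    [[157,-216,0],[0,0,0],0.9],
    [[175,-241,0],[0,0,0],0.9],
    [[183,-252,0],[0,0,0],0.9],
    [[183,-252,0],[0,0,0],0.9]
  ]
}}

```text
t: 5.15
ee_pos: [0.6123, 0.1215, 0.2075]
eef_rot: [-0.001, 0.984, 0.177, -0.001]
wrist_force: [1.2, 0.3, -3.1]
opening: 0.343
grasp_force: 20.0
```

Emit:
{"op": "carry_out", "data": {
  "commands": [
    [[0,0,0],[0,0,0],0.9],
    [[0,0,0],[0,0,0],0.9],
    [[0,0,0],[0,0,0],0.9],
    [[0,0,10],[0,0,0],0.9],
    [[0,0,20],[0,0,0],0.9],
    [[0,0,25],[0,0,0],0.9],
    [[0,0,25],[0,0,0],0.9],
    [[0,0,25],[0,0,0],0.9],
    [[0,0,25],[0,0,0],0.9],
    [[0,0,25],[0,0,0],0.9]
  ]
}}

```text
t: 5.98
ee_pos: [0.6133, 0.1165, 0.1848]
eef_rot: [-0.0, 0.985, 0.173, 0.0]
wrist_force: [0.9, 0.5, -2.3]
opening: 0.343
grasp_force: 20.0
```

```bash
python3 -c "
from h import *
s=bot.sense();print(s['ee_pos'],s['wrist_force'],s['wrist_torque'],rel([.612,.118,.17]))
d=grab('top','t3');e=grab('side','s3')
a=cv2.imread('pics/t3.png')[145:225,170:260];b=cv2.imread('pics/s3.png')[120:220,260:360]
cv2.imwrite('pics/c3.png',np.hstack([cv2.resize(a,(400,400),interpolation=2),cv2.resize(b,(400,400),interpolation=2)]))"
```

```text
[0.61331428 0.11646613 0.18477518] [ 0.86174288  0.54240339 -2.25267511] [ 0.03754715  0.06911679 -0.03433956] [-0.7 -1.9 14.8]
```

View pics/c3.png

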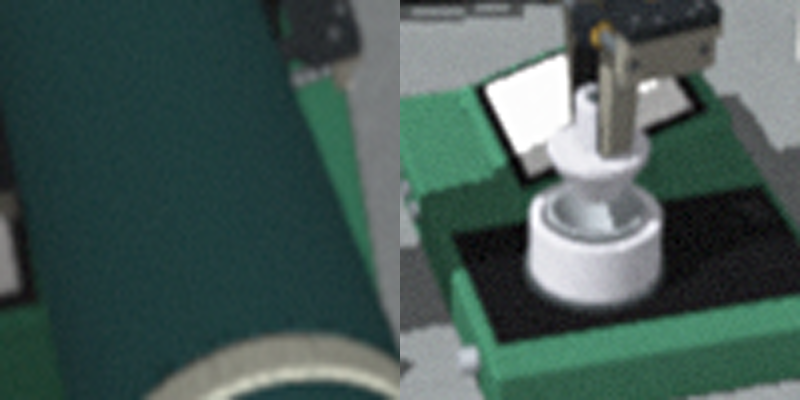

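The right half shows the adapter hanging above the turret mouth (crop (598,150) over (598,220)), roughly centred. The top view is hidden by the arm. I'll lower it slowly by feel.

Emit:
{"op": "carry_out", "data": {
  "commands": [
    [[0,-1,6],[0,0,0],0.9],
    [[0,-1,12],[0,0,0],0.9],
    [[0,-1,18],[0,0,0],0.9],
    [[0,-1,21],[0,0,0],0.9],
    [[0,-1,23],[0,0,0],0.9],
    [[0,-1,24],[0,0,0],0.9],
    [[0,-1,25],[0,0,0],0.9],
    [[0,-1,26],[0,0,0],0.9],
    [[0,-1,27],[0,0,0],0.9],
    [[0,-1,27],[0,0,0],0.9]
  ]
}}

```text
t: 6.92
ee_pos: [0.6127, 0.1172, 0.1574]
eef_rot: [0.0, 0.985, 0.173, -0.0]
wrist_force: [-0.7, -0.9, -3.3]
opening: 0.345
grasp_force: 20.0
```

Emit:
{"op": "carry_out", "data": {
  "commands": [
    [[0,0,0.5],[0,0,0],0.9],
    [[0,0,1],[0,0,0],0.9],
    [[0,0,1.5],[0,0,0],0.9],
    [[0,0,2],[0,0,0],0.9],
    [[0,0,2],[0,0,0],0.9],
    [[0,0,2.5],[0,0,0],0.9],
    [[0,0,3],[0,0,0],0.9],
    [[0,0,3],[0,0,0],0.9],
    [[0,0,3],[0,0,0],0.9],
    [[0,0,3],[0,0,0],0.9]
  ]
}}

```text
t: 7.75
ee_pos: [0.6127, 0.1173, 0.1544]
eef_rot: [0.0, 0.985, 0.173, -0.0]
wrist_force: [0.7, 0.2, -2.6]
opening: 0.342
grasp_force: 20.0
```

Emit:
{"op": "carry_out", "data": {
  "commands": [
    [[0,0,0.5],[0,0,0],0.9],
    [[0,0,1],[0,0,0],0.9],
    [[0,0,1],[0,0,0],0.9],
    [[0,0,1.5],[0,0,0],0.9],
    [[0,0,1.5],[0,0,0],0.9],
    [[0,0,2],[0,0,0],0.9],
    [[0,0,2],[0,0,0],0.9],
    [[0,0,2],[0,0,0],0.9],
    [[0,0,2],[0,0,0],0.9],
    [[0,0,2],[0,0,0],0.9]
  ]
}}

```text
t: 8.58
ee_pos: [0.6127, 0.1173, 0.1524]
eef_rot: [0.0, 0.985, 0.173, 0.0]
wrist_force: [0.5, 0.7, -2.6]
opening: 0.339
grasp_force: 20.0
```

Emit:
{"op": "carry_out", "data": {
  "commands": [
    [[0,0,0.5],[0,0,0],0.9],
    [[0,0,1],[0,0,0],0.9],
    [[0,0,1],[0,0,0],0.9],
    [[0,0,1.5],[0,0,0],0.9],
    [[0,0,1.5],[0,0,0],0.9],
    [[0,0,2],[0,0,0],0.9],
    [[0,0,2],[0,0,0],0.9],
    [[0,0,2],[0,0,0],0.9],
    [[0,0,2],[0,0,0],0.9],
    [[0,0,2],[0,0,0],0.9]
  ]
}}

```text
t: 9.42
ee_pos: [0.6127, 0.1174, 0.1504]
eef_rot: [-0.0, 0.985, 0.174, 0.0]
wrist_force: [0.6, 0.8, -2.5]
opening: 0.343
grasp_force: 20.0
```

Emit:
{"op": "carry_out", "data": {
  "commands": [
    [[0,0,0.5],[0,0,0],0.9],
    [[0,0,0.5],[0,0,0],0.9],
    [[0,0,1],[0,0,0],0.9],
    [[0,0,1],[0,0,0],0.9],
    [[0,0,1.5],[0,0,0],0.9],
    [[0,0,1.5],[0,0,0],0.9],
    [[0,0,1.5],[0,0,0],0.9],
    [[0,0,1.5],[0,0,0],0.9],
    [[0,0,1.5],[0,0,0],0.9],
    [[0,0,1.5],[0,0,0],0.9]
  ]
}}

```text
t: 10.25
ee_pos: [0.6128, 0.1179, 0.1492]
eef_rot: [-0.0, 0.985, 0.174, 0.0]
wrist_force: [-0.4, 3.7, 2.2]
opening: 0.341
grasp_force: 20.0
```

Contact: the seat pushes the adapter toward +y, so I give way that way.

Emit:
{"op": "carry_out", "data": {
  "commands": [
    [[0.2,-0.5,-0.5],[0,0,0],0.9],
    [[0.4,-1,-0.5],[0,0,0],0.9],
    [[0.5,-1.5,-0.5],[0,0,0],0.9],
    [[0.5,-1.5,-0.5],[0,0,0],0.9],
    [[0.5,-1.5,0],[0,0,0],0.9],
    [[0.5,-1.5,0.5],[0,0,0],0.9],
    [[0.5,-1.5,1],[0,0,0],0.9],
    [[0.5,-1.5,1],[0,0,0],0.9],
    [[0.5,-1.5,1],[0,0,0],0.9],
    [[0.5,-1.5,1],[0,0,0],0.9]
  ]
}}

```text
t: 11.08
ee_pos: [0.6127, 0.1189, 0.1479]
eef_rot: [0.0, 0.985, 0.173, 0.0]
wrist_force: [-1.1, 0.5, -0.8]
opening: 0.345
grasp_force: 20.0
```

Emit:
{"op": "carry_out", "data": {
  "commands": [
    [[-0.3,0,0.3],[0,0,0],0.9],
    [[-0.5,0,0.5],[0,0,0],0.9],
    [[-0.5,0,0.5],[0,0,0],0.9],
    [[-0.5,0,0.8],[0,0,0],0.9],
    [[-0.5,0,0.8],[0,0,0],0.9],
    [[-0.5,0,1],[0,0,0],0.9],
    [[-0.5,0,1],[0,0,0],0.9],
    [[-0.5,0,1],[0,0,0],0.9],
    [[-0.5,0,1],[0,0,0],0.9],
    [[-0.5,0,1],[0,0,0],0.9]
  ]
}}

```text
t: 11.92
ee_pos: [0.6126, 0.119, 0.1474]
eef_rot: [-0.0, 0.985, 0.174, 0.001]
wrist_force: [1.2, 2.8, 4.9]
opening: 0.341
grasp_force: 20.0
```

Emit:
{"op": "carry_out", "data": {
  "commands": [
    [[0.2,-0.3,-0.3],[0,0,0],0.9],
    [[0.5,-0.7,-0.3],[0,0,0],0.9],
    [[0.5,-0.7,-0.3],[0,0,0],0.9],
    [[0.5,-0.7,-0.3],[0,0,0],0.9],
    [[0.5,-0.7,-0.3],[0,0,0],0.9],
    [[0.5,-0.7,-0.3],[0,0,0],0.9],
    [[0.5,-0.7,-0.3],[0,0,0],0.9],
    [[0.5,-0.7,-0.3],[0,0,0],0.9],
    [[0.5,-0.7,-0.3],[0,0,0],0.9],
    [[0.5,-0.7,-0.3],[0,0,0],0.9]
  ]
}}

```text
t: 12.75
ee_pos: [0.6127, 0.1192, 0.1474]
eef_rot: [0.0, 0.985, 0.173, 0.0]
wrist_force: [0.4, 0.5, 5.0]
opening: 0.344
grasp_force: 20.0
```

It is nested: the load is vertical with no side force. I take the load off and release.

Emit:
{"op": "carry_out", "data": {
  "commands": [
    [[0,0,-0.3],[0,0,0],0.9],
    [[0,0,-0.5],[0,0,0],0.9],
    [[0,0,-0.5],[0,0,0],0.9],
    [[0,0,-0.5],[0,0,0],0.9],
    [[0,0,-0.5],[0,0,0],0],
    [[0,0,-0.5],[0,0,0],0],
    [[0,0,-0.5],[0,0,0],0],
    [[0,0,-0.5],[0,0,0],0],
    [[0,0,-0.5],[0,0,0],0],
    [[0,0,-0.5],[0,0,0],0]
  ],
  "grip_force": 6
}}

```text
t: 13.58
ee_pos: [0.6122, 0.1195, 0.1475]
eef_rot: [0.0, 0.985, 0.173, -0.0]
wrist_force: [-0.4, 0.4, -0.4]
opening: 0.761
grasp_force: 0.0
```

Emit:
{"op": "carry_out", "data": {
  "commands": [
    [[0,0,-0.5],[0,0,0],0],
    [[0,0,-0.5],[0,0,0],0],
    [[0,0,-0.5],[0,0,0],0],
    [[0,0,-15],[0,0,0],0],
    [[0,0,-35],[0,0,0],0],
    [[0,0,-55],[0,0,0],0],
    [[0,0,-60],[0,0,0],0],
    [[0,0,-60],[0,0,0],0.9],
    [[0,0,-60],[0,0,0],1],
    [[0,0,-60],[0,0,0],1]
  ]
}}

```text
t: 14.42
ee_pos: [0.6116, 0.1192, 0.2063]
eef_rot: [0.0, 0.985, 0.173, -0.001]
wrist_force: [0.1, -0.1, -0.5]
opening: 0.803
grasp_force: 0.0
```

```bash
python3 -c "
from h import *
s=bot.sense();print(s['t'],s['ee_pos'],s['wrist_force'],s['opening'])
d=grab('side','s4');P=pts(d)[120:220,260:360].reshape(-1,3)
print('flange/top z hist');T=P[(np.hypot(P[:,0]-.6127,P[:,1]-.119)<.04)&(P[:,2]>.09)&(P[:,2]<.17)]
h=np.histogram(T[:,2],np.arange(.09,.17,.002));print(list(zip(h[1].round(3),h[0])))
b=d['image'][120:220,260:360,::-1]
cv2.imwrite('pics/c4.png',cv2.resize(b,(500,500),interpolation=2))"
```

```text
14.4167 [0.61162906 0.11921773 0.20629035] [ 0.0801019  -0.11025744 -0.48439436] 0.8028032971129628
flange/top z hist
[(np.float64(0.09), np.int64(7)), (np.float64(0.092), np.int64(9)), (np.float64(0.094), np.int64(9)), (np.float64(0.096), np.int64(12)), (np.float64(0.098), np.int64(27)), (np.float64(0.1), np.int64(16)), (np.float64(0.102), np.int64(31)), (np.float64(0.104), np.int64(21)), (np.float64(0.106), np.int64(8)), (np.float64(0.108), np.int64(6)), (np.float64(0.11), np.int64(6)), (np.float64(0.112), np.int64(17)), (np.float64(0.114), np.int64(11)), (np.float64(0.116), np.int64(49)), (np.float64(0.118), np.int64(97)), (np.float64(0.12), np.int64(45)), (np.float64(0.122), np.int64(9)), (np.float64(0.124), np.int64(6)), (np.float64(0.126), np.int64(9)), (np.float64(0.128), np.int64(6)), (np.float64(0.13), np.int64(6)), (np.float64(0.132), np.int64(9)), (np.float64(0.134), np.int64(5)), (np.float64(0.136), np.int64(14)), (np.float64(0.138), np.int64(7)), (np.float64(0.14), np.int64(6)), (np.float64(0.142), np.int64(11)), (np.float64(0.144), np.int64(4)), (np.float64(0.146), np.int64(9)), (np.float64(0.148), np.int64(10)), (np.float64(0.15), np.int64(14)), (np.float64(0.152), np.int64(29)), (np.float64(0.154), np.int64(23)), (np.float64(0.156), np.int64(1)), (np.float64(0.158), np.int64(0)), (np.float64(0.16), np.int64(0)), (np.float64(0.162), np.int64(0)), (np.float64(0.164), np.int64(0)), (np.float64(0.166), np.int64(0)), (np.float64(0.168), np.int64(0))]
```

View pics/c4.png

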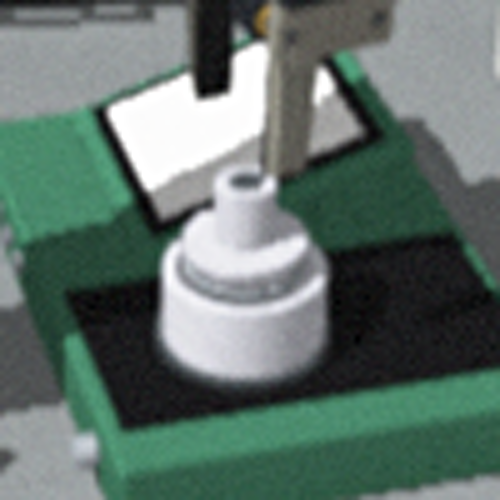

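The adapter stands upright in the seat, released: grip top at crop (247,185), flange ring level around (248,240). Now I close the fingers and press.

Emit:
{"op": "carry_out", "data": {
  "commands": [
    [[1,0,0],[0,0,0],1],
    [[1,0,0],[0,0,0],1],
    [[1,0,0],[0,0,0],1],
    [[1,0,0],[0,0,0],1],
    [[1,0,0],[0,0,0],1],
    [[1,0,0],[0,0,0],1],
    [[1,0,0],[0,0,0],1],
    [[1,0,0],[0,0,0],1],
    [[1,0,5],[0,0,0],1],
    [[1,0,10],[0,0,0],1]
  ],
  "grip_force": 10
}}

```text
t: 15.3
ee_pos: [0.6135, 0.1198, 0.1976]
eef_rot: [0.0, 0.985, 0.173, 0.0]
wrist_force: [0.1, 0.2, -0.3]
opening: 0.034
grasp_force: 0.0
```

Emit:
{"op": "carry_out", "data": {
  "commands": [
    [[0,0,5],[0,0,0],1],
    [[0,0,10],[0,0,0],1],
    [[0,0,12],[0,0,0],1],
    [[0,0,14],[0,0,0],1],
    [[0,0,15],[0,0,0],1],
    [[0,0,16],[0,0,0],1],
    [[0,0,16],[0,0,0],1],
    [[0,0,16],[0,0,0],1],
    [[0,0,16],[0,0,0],1],
    [[0,0,16],[0,0,0],1]
  ]
}}

```text
t: 16.13
ee_pos: [0.6135, 0.1199, 0.1819]
eef_rot: [0.0, 0.985, 0.173, 0.0]
wrist_force: [1.1, -1.0, 0.3]
opening: 0.001
grasp_force: 0.0
```

Emit:
{"op": "carry_out", "data": {
  "commands": [
    [[-0.5,0,1],[0,0,0],1],
    [[-0.5,0,2],[0,0,0],1],
    [[-0.5,0,3],[0,0,0],1],
    [[-0.5,0,3.5],[0,0,0],1],
    [[-0.5,0,4],[0,0,0],1],
    [[-0.5,0,4.5],[0,0,0],1],
    [[-0.5,0,5],[0,0,0],1],
    [[-0.5,0,5],[0,0,0],1],
    [[-0.5,0,5],[0,0,0],1],
    [[-0.5,0,5],[0,0,0],1]
  ]
}}

```text
t: 16.97
ee_pos: [0.6132, 0.1197, 0.1773]
eef_rot: [0.0, 0.985, 0.173, 0.0]
wrist_force: [-0.4, -0.8, 5.4]
opening: 0.006
grasp_force: 2.5
```

Emit:
{"op": "carry_out", "data": {
  "commands": [
    [[0,0,0.2],[0,0,0],1],
    [[0,0,0.4],[0,0,0],1],
    [[0,0,0.6],[0,0,0],1],
    [[0,0,0.8],[0,0,0],1],
    [[0,0,1],[0,0,0],1],
    [[0,0,1],[0,0,0],1],
    [[0,0,1],[0,0,0],1],
    [[0,0,1],[0,0,0],1],
    [[0,0,1],[0,0,0],1],
    [[0,0,1],[0,0,0],1]
  ]
}}

```text
t: 17.8
ee_pos: [0.6132, 0.1197, 0.1762]
eef_rot: [0.0, 0.985, 0.173, 0.0]
wrist_force: [-0.7, -0.3, 5.8]
opening: 0.006
grasp_force: 2.5
```

Emit:
{"op": "carry_out", "data": {
  "commands": [
    [[0,0,0.2],[0,0,0],1],
    [[0,0,0.4],[0,0,0],1],
    [[0,0,0.6],[0,0,0],1],
    [[0,0,0.8],[0,0,0],1],
    [[0,0,1],[0,0,0],1],
    [[0,0,1.2],[0,0,0],1],
    [[0,0,1.4],[0,0,0],1],
    [[0,0,1.5],[0,0,0],1],
    [[0,0,1.5],[0,0,0],1],
    [[0,0,1.5],[0,0,0],1]
  ]
}}

```text
t: 18.63
ee_pos: [0.6131, 0.1197, 0.1746]
eef_rot: [0.0, 0.985, 0.173, 0.0]
wrist_force: [-0.3, 0.4, 5.3]
opening: 0.004
grasp_force: 2.5
```

Emit:
{"op": "carry_out", "data": {
  "commands": [
    [[0,0,0.2],[0,0,0],1],
    [[0,0,0.4],[0,0,0],1],
    [[0,0,0.6],[0,0,0],1],
    [[0,0,0.8],[0,0,0],1],
    [[0,0,1],[0,0,0],1],
    [[0,0,1.2],[0,0,0],1],
    [[0,0,1.4],[0,0,0],1],
    [[0,0,1.5],[0,0,0],1],
    [[0,0,1.5],[0,0,0],1],
    [[0,0,1.5],[0,0,0],1]
  ]
}}

```text
t: 19.47
ee_pos: [0.6132, 0.1197, 0.1731]
eef_rot: [0.0, 0.985, 0.173, 0.0]
wrist_force: [-0.7, -0.8, 4.8]
opening: 0.004
grasp_force: 2.5
```

Emit:
{"op": "carry_out", "data": {
  "commands": [
    [[0,0,0.2],[0,0,0],1],
    [[0,0,0.4],[0,0,0],1],
    [[0,0,0.6],[0,0,0],1],
    [[0,0,0.8],[0,0,0],1],
    [[0,0,1],[0,0,0],1],
    [[0,0,1.2],[0,0,0],1],
    [[0,0,1.4],[0,0,0],1],
    [[0,0,1.5],[0,0,0],1],
    [[0,0,1.5],[0,0,0],1],
    [[0,0,1.5],[0,0,0],1]
  ]
}}

```text
t: 20.3
ee_pos: [0.6131, 0.1197, 0.1715]
eef_rot: [0.0, 0.985, 0.173, 0.0]
wrist_force: [-0.4, -0.9, 5.4]
opening: 0.008
grasp_force: 2.5
```

Emit:
{"op": "carry_out", "data": {
  "commands": [
    [[0,0,0.2],[0,0,0],1],
    [[0,0,0.4],[0,0,0],1],
    [[0,0,0.6],[0,0,0],1],
    [[0,0,0.8],[0,0,0],1],
    [[0,0,1],[0,0,0],1],
    [[0,0,1.2],[0,0,0],1],
    [[0,0,1.4],[0,0,0],1],
    [[0,0,1.5],[0,0,0],1],
    [[0,0,1.5],[0,0,0],1],
    [[0,0,1.5],[0,0,0],1]
  ]
}}

```text
t: 21.13
ee_pos: [0.6131, 0.1198, 0.17]
eef_rot: [0.0, 0.985, 0.173, 0.0]
wrist_force: [-0.3, -0.7, 4.4]
opening: 0.003
grasp_force: 2.5
```

Emit:
{"op": "carry_out", "data": {
  "commands": [
    [[0,0,0.2],[0,0,0],1],
    [[0,0,0.4],[0,0,0],1],
    [[0,0,0.6],[0,0,0],1],
    [[0,0,0.8],[0,0,0],1],
    [[0,0,1],[0,0,0],1],
    [[0,0,1.2],[0,0,0],1],
    [[0,0,1.4],[0,0,0],1],
    [[0,0,1.5],[0,0,0],1],
    [[0,0,1.5],[0,0,0],1],
    [[0,0,1.5],[0,0,0],1]
  ]
}}

```text
t: 21.97
ee_pos: [0.6131, 0.1197, 0.1685]
eef_rot: [0.0, 0.985, 0.173, 0.0]
wrist_force: [-1.0, -1.3, 4.8]
opening: 0.003
grasp_force: 2.5
```

Emit:
{"op": "carry_out", "data": {
  "commands": [
    [[0,0,0.2],[0,0,0],1],
    [[0,0,0.4],[0,0,0],1],
    [[0,0,0.6],[0,0,0],1],
    [[0,0,0.8],[0,0,0],1],
    [[0,0,1],[0,0,0],1],
    [[0,0,1.2],[0,0,0],1],
    [[0,0,1.4],[0,0,0],1],
    [[0,0,1.5],[0,0,0],1],
    [[0,0,1.5],[0,0,0],1],
    [[0,0,1.5],[0,0,0],1]
  ]
}}

```text
t: 22.8
ee_pos: [0.6131, 0.1197, 0.1669]
eef_rot: [0.0, 0.985, 0.173, 0.0]
wrist_force: [-0.8, -0.4, 3.9]
opening: 0.005
grasp_force: 2.5
```

Emit:
{"op": "carry_out", "data": {
  "commands": [
    [[0,0,0.2],[0,0,0],1],
    [[0,0,0.4],[0,0,0],1],
    [[0,0,0.6],[0,0,0],1],
    [[0,0,0.8],[0,0,0],1],
    [[0,0,1],[0,0,0],1],
    [[0,0,1.2],[0,0,0],1],
    [[0,0,1.4],[0,0,0],1],
    [[0,0,1.5],[0,0,0],1],
    [[0,0,1.5],[0,0,0],1],
    [[0,0,1.5],[0,0,0],1]
  ]
}}

```text
t: 23.63
ee_pos: [0.6131, 0.1197, 0.1654]
eef_rot: [0.0, 0.985, 0.173, 0.0]
wrist_force: [-0.6, 0.0, 5.9]
opening: 0.004
grasp_force: 2.5
```

Emit:
{"op": "carry_out", "data": {
  "commands": [
    [[0,0,0.2],[0,0,0],1],
    [[0,0,0.4],[0,0,0],1],
    [[0,0,0.6],[0,0,0],1],
    [[0,0,0.8],[0,0,0],1],
    [[0,0,1],[0,0,0],1],
    [[0,0,1.2],[0,0,0],1],
    [[0,0,1.4],[0,0,0],1],
    [[0,0,1.5],[0,0,0],1],
    [[0,0,1.5],[0,0,0],1],
    [[0,0,1.5],[0,0,0],1]
  ]
}}

```text
t: 24.47
ee_pos: [0.6135, 0.1197, 0.1651]
eef_rot: [0.0, 0.985, 0.173, 0.001]
wrist_force: [-2.0, -1.6, 10.1]
opening: 0.01
grasp_force: 5.5
```

Emit:
{"op": "carry_out", "data": {
  "commands": [
    [[0,0,0.2],[0,0,0],1],
    [[0,0,0.4],[0,0,0],1],
    [[0,0,0.6],[0,0,0],1],
    [[0,0,0.7],[0,0,0],1],
    [[0,0,0.7],[0,0,0],1],
    [[0,0,0.7],[0,0,0],1],
    [[0,0,0.7],[0,0,0],1],
    [[0,0,0.7],[0,0,0],1],
    [[0,0,0.7],[0,0,0],1],
    [[0,0,0.7],[0,0,0],1]
  ]
}}

```text
t: 25.3
ee_pos: [0.6137, 0.1197, 0.1651]
eef_rot: [0.0, 0.985, 0.173, 0.001]
wrist_force: [-2.3, -0.8, 13.6]
opening: 0.004
grasp_force: 7.1
```

At 13.6 N it no longer moves, so this is the hard stop. I retreat straight up.

Emit:
{"op": "carry_out", "data": {
  "commands": [
    [[0,0,-0.5],[0,0,0],1],
    [[0,0,-1.5],[0,0,0],1],
    [[0,0,-3],[0,0,0],1],
    [[0,0,-6],[0,0,0],1],
    [[0,0,-15],[0,0,0],1],
    [[0,0,-30],[0,0,0],1],
    [[0,0,-50],[0,0,0],1],
    [[0,0,-70],[0,0,0],1],
    [[0,0,-80],[0,0,0],1],
    [[0,0,-80],[0,0,0],1]
  ]
}}

```text
t: 26.13
ee_pos: [0.6141, 0.1201, 0.2458]
eef_rot: [-0.0, 0.985, 0.173, 0.002]
wrist_force: [0.4, 0.4, 0.3]
opening: 0.008
grasp_force: 0.0
```

```bash
python3 -c "
from h import *
d=grab('side','s5')
s=bot.sense();print(s['t'],s['ee_pos'],s['wrist_force'])
P=pts(d)[120:220,260:360].reshape(-1,3);T=P[(np.hypot(P[:,0]-.6127,P[:,1]-.119)<.02)&(P[:,2]>.13)&(P[:,2]<.16)];print('top z',np.percentile(T[:,2],95))
cv2.imwrite('pics/c5.png',cv2.resize(d['image'][120:340,220:380,::-1],(436,600),interpolation=2))"
```

```text
26.1833 [0.61329327 0.11987419 0.24394071] [-0.65672692  0.50740888 -0.78332299]
top z 0.1426947988425806
```

View pics/c5.png

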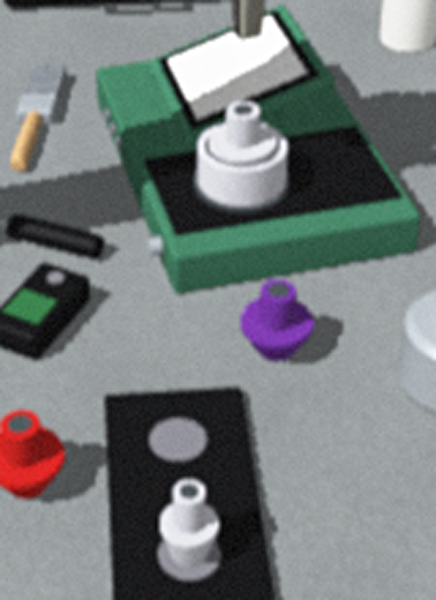

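The adapter at (242,150) is upright and sunk in the turret, the gripper is clear above it, and the smaller adapter at (188,525) has not moved.

```bash
python3 -c "
from plant import order
print(order.sign_off())"
```

```text
the job is handed in; nothing more can be done
None
```

I handed the job in: the larger adapter is upright in the seat and pressed down about 12 mm to the hard stop (13.6 N at the wrist), with the gripper clear and the smaller adapter still in its place; the sign-off returned no verdict.

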